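# Scrape the specimen mounts off the flat scoop into the square tub

### The arm

A 7-joint arm with a two-finger parallel gripper is mounted at the origin on the work surface. World frame = base frame: x ahead of the robot, y to its left, z up, the work surface at z = 0. Lengths are in mm, angles in rad, forces in N, time in s.
With the tool pointing down it reaches from about 425 to 1025 mm from the base axis. Payload 9.4 kg.
Tool frame: the origin (TCP) lies on the centre line of the jaws, within the pads' length; the fingertips stand 19 mm ahead of it and the grasp point (between the pads) is the TCP; z points along the fingers, y is the line along which they close (so a half turn about z gives the same grasp; the last joint's range is limited). The gripper opens to 85 mm and grips with 20 to 120 N. Pads are 22 mm wide; open, the fingers measure 114 mm over their backs; the gripper's body (76 mm by 85 mm) begins 54 mm behind the grasp point. The pads swing forward as they close: fully open they stand 13 mm farther back than shut.
Start: joints at [-0.077, 0.599, -0.003, 1.599, 0.002, 0.943, -0.08], TCP at [724.999, -0.006, 250.275] pointing down, gripper open.
Joint ranges: [-2.57, 2.57], [-0.35, 1.97], [-1.29, 1.29], [0.11, 2.56], [-1.05, 4.19], [0.11, 1.86], [-2.63, 2.63]. Speed limits (rad/s): [2.22, 2.22, 3.01, 3.01, 3.14, 3.14, 3.14].

### API

Orientations are given as [roll, pitch, yaw] about the fixed x, y, z axes, in that order (R = Rz(yaw) Ry(pitch) Rx(roll)).
In Python, from plant import monitor, viewer, r gives the robot as it stands. The module is installed in compiled form; this text tells all that it offers.
- The arm moves only by the tool apply_moves, never from a script. Its argument "increments" is a list of rows, each an object of numbers: "tx", "ty", "tz": the shift along the tool's x, y, z in cm; "yaw": the turn about the tool's z in rad. In form: [{"tx": .., "ty": .., "tz": .., "yaw": ..}, ...]. A call has 1 to 8 rows; each row shifts and turns the commanded pose from where the row before left it, along the tool's axes as they then stand; what a row does not reach is not made up. A row lasts 1/12 s, in which the tool goes at most 41.7 mm and 7.16 degrees, less where a joint would pass 70% of its speed; a pose out of reach is approached as far as the arm can. A call is refused whole if a number of a shift passes 4.17 or a number of a turn 0.125, either way. A call with a gripper value outside its range is refused whole. "gripper" is the closure in counts, from 0 (fully open) to 255 (shut), set as the call begins (left out, the last holds). The fingers move at their own pace and stop on an object; "force" is the grip in N (left out, the last holds). Time passes only in rows, so rows that do not move let the fingers close. It gives the time, the measured TCP pose, the force, the opening and the grip force at its end, in the units of the state.
- monitor.sense(): the state, without advancing time (a new reading comes with each control period).
- viewer.camera(name): name is "scene" or "side" or "wrist"; returns a dict with "img" (420x560x3 uint8, blue, green, red), "K" (3x3 intrinsics, pixels), "R" (3x3) and "t" (3): a world point X has camera coordinates R X + t; the wrist camera has in their place "hand_eye" (4x4, takes a point from camera to tool coordinates, whose origin is the TCP and whose axes are the flange's). Camera axes: x right, y down, z forward; pixel columns grow to the right and rows downward; lengths in mm; the calibration is good to about 2 mm. The wrist camera is an equidistant fisheye: a pixel r from the principal point sees the ray r / f radians off the axis. A picture is of the moment at which its call begins: read the wrist's pose just before it. There is no depth.
- r.hand_in(): hands the job in; it is judged then, once.
The state is a dict: "t": time; "qpos": joint angles; "qvel": joint speeds; "effort": joint torques, N m; "position": TCP position; "tool_rot": TCP orientation; "wrist_force": force on the tool from outside, world axes, zero at the start; "torque": the same for the moment, N m; "finger_gap": finger opening in mm; "gripper_force": force on a finger pad.
Only numpy, scipy, OpenCV 4.12 (cv2) and the standard library are available. Lean on these libraries where they do the work, as an engineer would, in place of code of your own. Each camera call takes 0.05 s, during which the arm holds its last target. There are 200 camera calls.

### The job

Two resin specimen mounts lie on the flat hand scoop. Lift the scoop by its handle, press the blade's front edge down on the rim of the square steel tub (not the round basin) with both mounts still on the blade, and keep it pressed on the rim while you tip the scoop until both have slid off into the tub, without touching the mounts with the fingers. Then lay the empty scoop flat on the bench again and let go.

Things in the scene. Friction and masses are not known exactly. Their poses are not given: they have to be found in the camera images.
- scoop: Only scoop: like a small dustpan, 220 g. Origin: middle of the blade's front edge, underside; x forward, y left, z up (0 = bench). Slippery aluminium blade x -100..0, 90 wide, 4 thick; side walls 12 high, back wall 16; front open. Black handle bar x -220..-100, 22 wide (y), z 14..38, rear foot; grip across y from above at x -150, z 26 (mm). Mounts stay below 12 deg of tilt, slide off above 25; 38 is good.
- mount_a: Specimen mount: black resin disc, 30 mm diameter, 15 mm high, with a small round steel specimen in its top face, about 25 g. Starts flat on the scoop's blade, in its right half (-y side of the scoop's centre line). Origin: centre of its underside; z is its axis. Like mounts in the round basin and in a rack at the back are not part of the job.
- mount_b: Specimen mount: black resin disc, 30 mm diameter, 15 mm high, with a small round steel specimen in its top face, about 25 g. Starts flat on the scoop's blade, in its left half (+y side of the scoop's centre line). Origin: centre of its underside; z is its axis. Like mounts in the round basin and in a rack at the back are not part of the job.
- tub: Square open steel tub, fixed, empty at the start: 140 x 140 mm outside, 50 mm high, walls and floor 5 mm thick, so its flat 5 mm wide rim is 50 mm above the bench. Origin: centre of its underside, on the bench; x and y parallel to its sides, z up. The round steel basin of like size beside it, with mounts in it, is not the target; the two may swap places.
Not all that is in view belongs to the job. What is shaped like the mount_a but yellow is not meant. Leave any yellow look-alike of the tub alone.

How it is judged (in metres and radians):
On the way, in this order (a step that is already met when the one before it is completed fails the run):
1. the scoop's front edge is pressed on the square tub's rim (more than 1 N) with both mounts still on the blade (contact force between scoop and tub above 1 N and x of scoop in the frame of tub between -0.08 and 0.08 m and y of scoop in the frame of tub between -0.08 and 0.08 m and z of scoop in the frame of tub between 0.015 and 0.075 m and x of mount_a in the frame of scoop between -0.1 and 0 m and z of mount_a in the frame of scoop between 0 and 0.012 m and x of mount_b in the frame of scoop between -0.1 and 0 m and z of mount_b in the frame of scoop between 0 and 0.012 m), for 0.1 s.
2. both mounts are in the square tub while the scoop's front edge is still pressed on its rim (more than 0.5 N) (contact force between scoop and tub above 0.5 N and x of scoop in the frame of tub between -0.08 and 0.08 m and y of scoop in the frame of tub between -0.08 and 0.08 m and z of scoop in the frame of tub between 0.015 and 0.075 m and x of mount_a in the frame of tub between -0.068 and 0.068 m and y of mount_a in the frame of tub between -0.068 and 0.068 m and z of mount_a in the frame of tub between 0 and 0.05 m and x of mount_b in the frame of tub between -0.068 and 0.068 m and y of mount_b in the frame of tub between -0.068 and 0.068 m and z of mount_b in the frame of tub between 0 and 0.05 m), for 0.1 s.
At the end, for the whole second after the job is handed in: Both mounts lie at rest inside the square tub (below its rim); the scoop lies at rest on the bench, right way up and flat (within about 6 degrees, blade edge within 6 mm of the bench) (x of mount_a in the frame of tub between -0.068 and 0.068 m and y of mount_a in the frame of tub between -0.068 and 0.068 m and z of mount_a in the frame of tub between 0 and 0.05 m and x of mount_b in the frame of tub between -0.068 and 0.068 m and y of mount_b in the frame of tub between -0.068 and 0.068 m and z of mount_b in the frame of tub between 0 and 0.05 m and linear speed of each of mount_a, mount_b, scoop below 0.02 m/s and angle between scoop's own z axis and vertical below 0.1 rad and height (world z) of scoop below 0.006 m); the robot touches nothing.
It fails at once if the fingers touched a mount (contact force between the fingers and mount_a above 0.3 N or contact force between the fingers and mount_b above 0.3 N).
It also fails if it takes over 64 s, if anything falls off the work surface, if the arm or the gripper's body presses on something with over 40 N, if the wrist force passes 120 N, or if a joint passes its speed limit or range.

## Working session

There is one attempt and no reset: what is moved stays moved. The work goes in short steps, Python scripts to look and compute and a tool call to move; the robot and the scene stay as the last step left them, time stands still between calls to the robot, and variables do not carry over. Pictures are saved under pics/ and viewed, at most 10 in all, crops included, and the job is handed in when it is done.

Besides the shell and the picture viewer there is one more tool, called after "Request:" in YAML: its name, and indented under it one key for each argument. apply_moves: Moves the arm, as the interface text tells. Its arguments: {"type":"object","properties":{"increments":{"type":"array","items":{"type":"object","properties":{"tx":{"type":"number"},"ty":{"type":"number"},"tz":{"type":"number"},"yaw":{"type":"number"}}}},"gripper":{"type":"number"},"force":{"type":"number"}},"required":["increments"]}

```bash
mkdir -p pics
python3 - <<'E'
from plant import monitor, viewer
import cv2,pickle,numpy as np
s=monitor.sense();print(s)
d={n:viewer.camera(n) for n in("scene","side","wrist")}
pickle.dump((s,d),open('v0.pkl','wb'))
for n in d: cv2.imwrite(f'pics/{n}0.png',d[n]['img'])
for n in d: print(n,{k:np.round(v,3).tolist() for k,v in d[n].items() if k!='img'})
E
```

```text
{'t': 0.0, 'qpos': array([-0.07666735,  0.60012044, -0.00254848,  1.60016337,  0.00177704,
        0.94289223, -0.07977725]), 'qvel': array([ 0.00118576,  0.0010198 ,  0.00079952, -0.00130768,  0.00169053,
        0.00104602, -0.00020835]), 'effort': array([-9.47821900e-04, -7.76440001e+01,  1.56451017e+00, -2.58004493e+01,
        1.21808253e-02,  8.94789293e-03,  3.55701900e-05]), 'position': array([ 7.24540379e+02, -3.00082168e-02,  2.49408275e+02]), 'tool_rot': array([-3.14001634e+00,  1.23215620e-04,  1.57083589e+00]), 'wrist_force': array([-0.0391947 , -0.4896404 , -0.75895084]), 'torque': array([-0.02053341,  0.00845147, -0.03742622]), 'gripper_force': 0.0, 'finger_gap': 85.27302246452966}
scene {'K': [[399.727, 0.0, 281.529], [0.0, 399.727, 211.164], [0.0, 0.0, 1.0]], 'R': [[0.775, 0.631, -0.02], [0.31, -0.409, -0.858], [-0.55, 0.659, -0.513]], 't': [-467.88, 7.074, 1065.666]}
side {'K': [[399.172, 0.0, 274.57], [0.0, 399.172, 208.502], [0.0, 0.0, 1.0]], 'R': [[-0.698, -0.716, 0.006], [-0.466, 0.448, -0.763], [0.543, -0.536, -0.646]], 't': [475.124, 126.046, 791.723]}
wrist {'K': [[325.192, 0.0, 280.304], [0.0, 325.192, 212.885], [0.0, 0.0, 1.0]], 'hand_eye': [[0.001, -0.957, -0.29, 72.737], [1.0, 0.001, 0.001, 0.138], [-0.001, -0.29, 0.957, -123.703], [0.0, 0.0, 0.0, 1.0]]}
```

View pics/scene0.png

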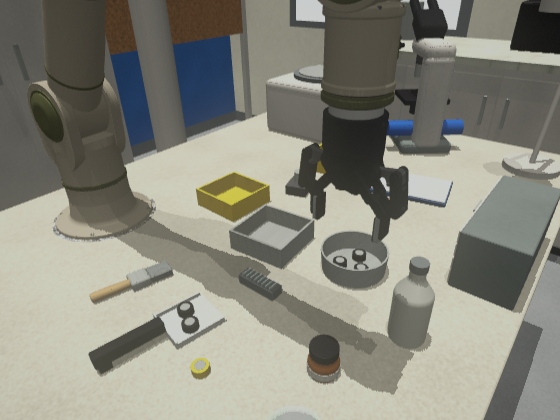

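View pics/wrist0.png

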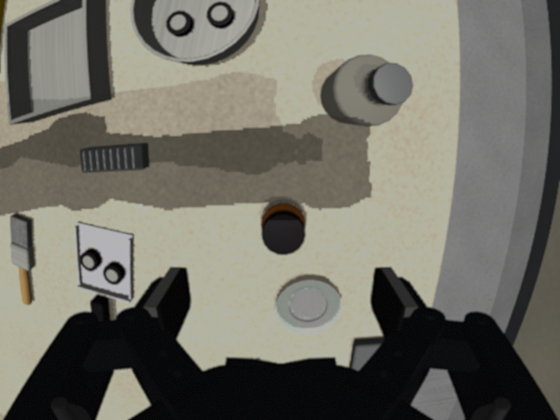

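```bash
cat > h.py <<'E'
import numpy as np,cv2
from scipy.spatial.transform import Rotation as Ro
def fixed(c,u,v,z):
    K,R,t=c['K'],np.array(c['R']),np.array(c['t'])
    d=R.T@np.linalg.solve(K,[u,v,1.]);o=-R.T@t
    return o+d*(z-o[2])/d[2]
def wrist(c,s,u,v,z):
    K=c['K'];p=np.array([u-K[0][2],v-K[1][2]])/K[0][0];th=np.linalg.norm(p)
    ray=np.r_[p/th*np.sin(th),np.cos(th)]
    H=np.array(c['hand_eye']);W=Ro.from_euler('xyz',s['tool_rot']).as_matrix()
    d=W@H[:3,:3]@ray;o=W@H[:3,3]+s['position']
    return o+d*(z-o[2])/d[2]
E
python3 - <<'E'
import pickle,cv2,numpy as np
from h import *
s,d=pickle.load(open('v0.pkl','rb'))
a=cv2.resize(d['scene']['img'][200:375,80:320],None,fx=3.3,fy=3.3,interpolation=cv2.INTER_CUBIC)
cv2.imwrite('pics/crop1.png',a)
b=cv2.resize(d['wrist']['img'][0:320,0:300],(750,600)[::1] if 0 else None,fx=1.87,fy=1.87,interpolation=cv2.INTER_CUBIC)
cv2.imwrite('pics/crop2.png',b)
E
```

```text
(no output)
```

View pics/crop1.png

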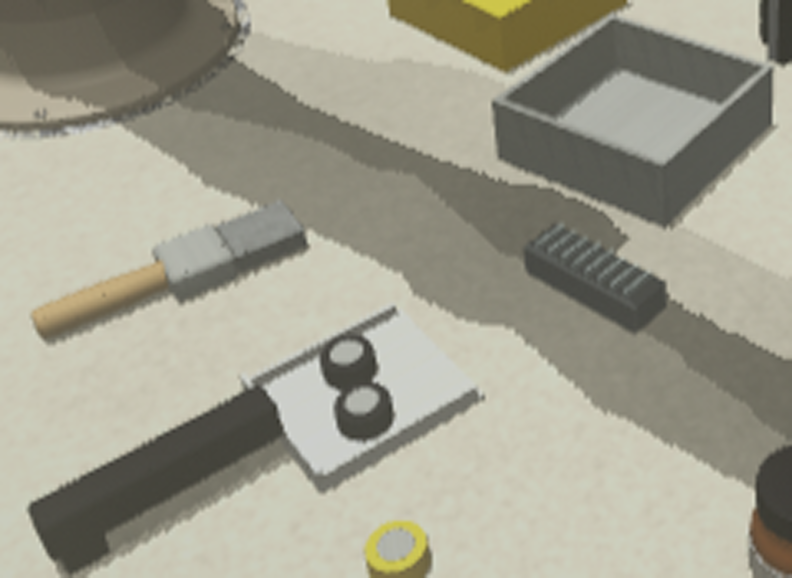

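View pics/crop2.png

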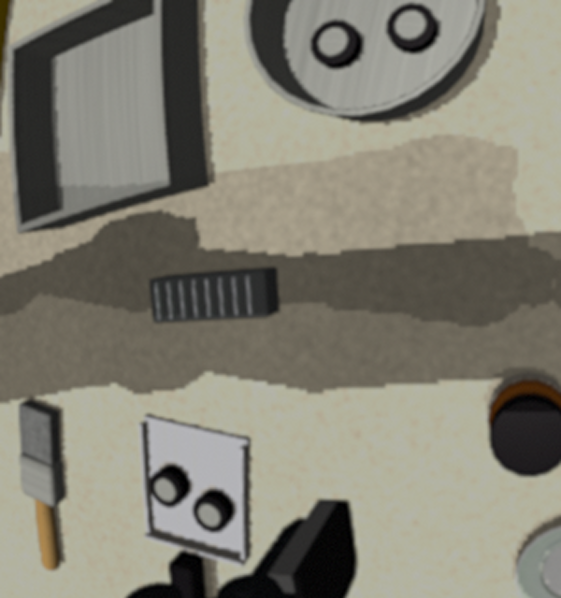

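Run:
```python
import pickle
from h import *
s,d=pickle.load(open('v0.pkl','rb'))
for n,x,y,z in[('tubL',495,102,50),('tubT',614,20,50),('tubR',772,68,50),('tubB',668,163,50),('fl',397,310,12),('fr',480,393,12),('br',322,480,12),('hEndL',32,507,38),('hEndR',63,545,38),('hFrontR',280,412,38),('hFrontL',255,390,38),('ma',363,400,19),('mb',347,349,19),('rackT',640,325,0)]:
    print(n,fixed(d['scene'],x/3.3+80,y/3.3+200,z).round(1))
for n,x,y,z in[('tubBL',20,230,50),('tubBR',210,185,50),('tubTL',14,48,50),('fl',145,417,12),('fr',248,438,12),('br',243,560,14),('bl',152,535,14),('ma',212,508,19),('mb',168,484,19)]:
    print('w',n,wrist(d['wrist'],s,x/1.87,y/1.87,z).round(1))
```

```text
tubL [380.5  93.2  50. ]
tubT [372.2 225.4  50. ]
tubR [504.4 241.7  50. ]
tubB [517.  110.7  50. ]
fl [449.1 -59.   12. ]
fr [535.1 -74.7  12. ]
br [ 514.8 -165.6   12. ]
hEndL [ 440.1 -272.8   38. ]
hEndR [ 471.9 -274.9   38. ]
hFrontR [ 484.  -163.1   38. ]
hFrontL [ 461.2 -161.8   38. ]
ma [ 494.8 -121.2   19. ]
mb [ 457.7 -101.9   19. ]
rackT [561.2  28.5   0. ]
w tubBL [380.9  93.9  50. ]
w tubBR [545.2 101.5  50. ]
w tubTL [371.4 227.4  50. ]
w fl [449.9 -51.6  12. ]
w fr [536.  -65.7  12. ]
w br [ 513.6 -163.6   14. ]
w bl [ 432.2 -149.2   14. ]
w ma [ 499.6 -117.9   19. ]
w mb [ 464.3 -100.8   19. ]
```

Request:
apply_moves:
  increments:
    - {"tx": -2.6,"ty": -3.2}
    - {"tx": -2.6,"ty": -3.2}
    - {"tx": -2.6,"ty": -3.2}
    - {"tx": -2.6,"ty": -3.2}
    - {"tx": -2.6,"ty": -3.2}
    - {"tx": -2.6,"ty": -3.2}
    - {"tx": -2.6,"ty": -3.2}
    - {"tx": -2.6,"ty": -3.2}
  gripper: 0
  force: 120

```text
validation failed for argument at $.in...
```

Request:
apply_moves:
  increments:
    - {"yaw": 0.0875}
    - {"yaw": 0.0875}
    - {}
    - {}

```text
validation failed for argument at $.in...
```

Run:
```python
from plant import monitor, viewer
import cv2,pickle
s=monitor.sense();print(s['t'],s['position'],s['tool_rot'],s['finger_gap'])
c=viewer.camera('wrist');pickle.dump((s,c),open('v1.pkl','wb'));cv2.imwrite('pics/w1.png',c['img'])
```

```text
0.15 [ 7.24662025e+02 -7.58599314e-03  2.49603578e+02] [-3.14037065e+00  1.34848553e-04  1.57083888e+00] 85.1367748158744
```

View pics/w1.png

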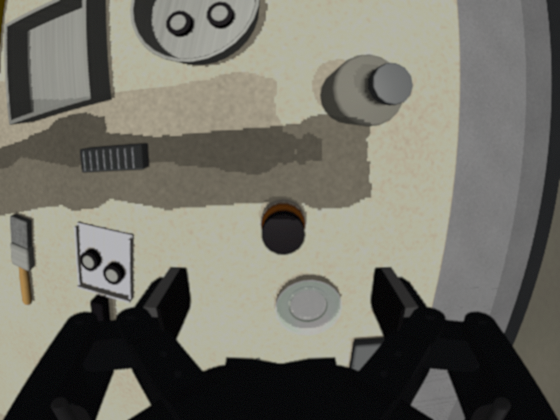

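The wrist view is unchanged because both moves were refused, apparently because each row needs all four keys. I'll resend with full rows.

Request:
apply_moves:
  increments:
    - {"tx": -2.6,"ty": -3.2,"tz": 0,"yaw": 0}
    - {"tx": -2.6,"ty": -3.2,"tz": 0,"yaw": 0}
    - {"tx": -2.6,"ty": -3.2,"tz": 0,"yaw": 0}
    - {"tx": -2.6,"ty": -3.2,"tz": 0,"yaw": 0}
    - {"tx": -2.6,"ty": -3.2,"tz": 0,"yaw": 0}
    - {"tx": -2.6,"ty": -3.2,"tz": 0,"yaw": 0}
    - {"tx": -2.6,"ty": -3.2,"tz": 0,"yaw": 0}
    - {"tx": -2.6,"ty": -3.2,"tz": 0,"yaw": 0}
  gripper: 0
  force: 120

```text
t: 0.87
position: [467.3, -208.9, 250.3]
tool_rot: [3.141, 0.0, 1.571]
wrist_force: [0.7, 0.1, -0.5]
finger_gap: 85.5
gripper_force: 0.0
```

Request:
apply_moves:
  increments:
    - {"tx": 0,"ty": 0,"tz": 0,"yaw": 0.0875}
    - {"tx": 0,"ty": 0,"tz": 0,"yaw": 0.0875}
    - {"tx": 0,"ty": 0,"tz": 2,"yaw": 0}
    - {"tx": 0,"ty": 0,"tz": 2,"yaw": 0}
    - {"tx": 0,"ty": 0,"tz": 0,"yaw": 0}

```text
t: 1.28
position: [467.6, -207.5, 207.9]
tool_rot: [-3.138, -0.001, 1.396]
wrist_force: [-0.7, 0.2, -0.3]
finger_gap: 84.9
gripper_force: 0.0
```

Run:
```python
from plant import monitor, viewer
import cv2,pickle
s=monitor.sense();print(s['t'],s['position'],s['tool_rot'],s['finger_gap'])
c=viewer.camera('wrist');pickle.dump((s,c),open('v1.pkl','wb'));cv2.imwrite('pics/w2.png',c['img'])
```

```text
1.2833 [ 467.58655922 -207.50344739  207.85002946] [-3.13754435e+00 -5.63684200e-04  1.39581984e+00] 84.92015703751754
```

View pics/w2.png

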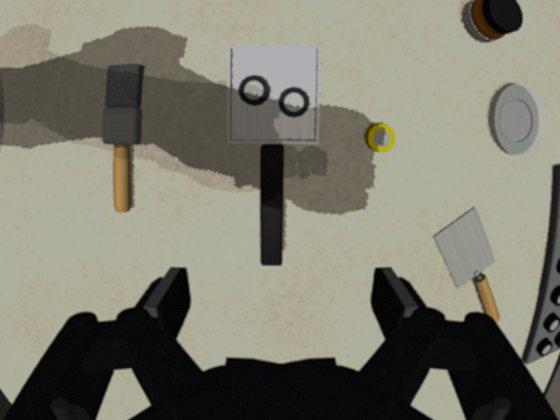

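Run:
```python
import pickle
from h import *
s,c=pickle.load(open('v1.pkl','rb'))
W=Ro.from_euler('xyz',s['tool_rot']).as_matrix()
for n,u,v,z in[('hF',272,147,38),('hE',272,262,38),('fl',231,46,4),('fr',318,46,4),('bl',231,140,16),('br',318,143,16)]:
    p=wrist(c,s,u,v,z);print(n,p.round(1),(W.T@(p-s['position'])).round(1))
```

```text
hF [ 468.1 -161.1   38. ] [ 45.7  -6.9 169.9]
hE [ 447.7 -272.4   38. ] [-67.5  -7.6 169.8]
fl [444.5 -54.2   4. ] [146.8 -48.6 204.1]
fr [529.6 -69.8   4. ] [146.3  37.9 203.8]
bl [ 429.1 -148.8   16. ] [ 51.  -47.4 192.1]
br [ 511.8 -166.5   16. ] [ 47.9  37.1 191.7]
```

Request:
apply_moves:
  increments:
    - {"tx": -0.4,"ty": -0.7,"tz": 1,"yaw": 0}
    - {"tx": 0,"ty": 0,"tz": 3,"yaw": 0}
    - {"tx": 0,"ty": 0,"tz": 3,"yaw": 0}
    - {"tx": 0,"ty": 0,"tz": 3,"yaw": 0}
    - {"tx": 0,"ty": 0,"tz": 3,"yaw": 0}
    - {"tx": 0,"ty": 0,"tz": 3,"yaw": 0}
    - {"tx": 0,"ty": 0,"tz": 2,"yaw": 0}
    - {"tx": 0,"ty": 0,"tz": 0,"yaw": 0}

```text
t: 2.0
position: [460.9, -210.3, 27.7]
tool_rot: [-3.138, -0.001, 1.396]
wrist_force: [0.3, -0.2, 0.3]
finger_gap: 85.3
gripper_force: 0.0
```

Request:
apply_moves:
  increments:
    - {"tx": 0,"ty": 0,"tz": 0,"yaw": 0}
    - {"tx": 0,"ty": 0,"tz": 0,"yaw": 0}
    - {"tx": 0,"ty": 0,"tz": 0,"yaw": 0}
    - {"tx": 0,"ty": 0,"tz": 0,"yaw": 0}
    - {"tx": 0,"ty": 0,"tz": 0,"yaw": 0}
    - {"tx": 0,"ty": 0,"tz": 0,"yaw": 0}
    - {"tx": 0,"ty": 0,"tz": 0,"yaw": 0}
    - {"tx": 0,"ty": 0,"tz": 0,"yaw": 0}
  gripper: 255
  force: 120

```text
t: 2.67
position: [461.5, -210.9, 31.8]
tool_rot: [3.14, 0.0, 1.397]
wrist_force: [-3.3, 0.4, 15.5]
finger_gap: 19.8
gripper_force: 118.1
```

Request:
apply_moves:
  increments:
    - {"tx": 0,"ty": 0,"tz": -0.5,"yaw": 0}
    - {"tx": 0,"ty": 0,"tz": -0.5,"yaw": 0}
    - {"tx": 0,"ty": 0,"tz": -1,"yaw": 0}
    - {"tx": 0,"ty": 0,"tz": -1,"yaw": 0}
    - {"tx": 0,"ty": 0,"tz": -1,"yaw": 0}
    - {"tx": 0,"ty": 0,"tz": -0.5,"yaw": 0}
    - {"tx": 0,"ty": 0,"tz": 0,"yaw": 0}
    - {"tx": 0,"ty": 0,"tz": 0,"yaw": 0}

```text
t: 3.33
position: [461.7, -210.8, 75.8]
tool_rot: [3.14, 0.0, 1.396]
wrist_force: [-0.7, -0.2, -3.5]
finger_gap: 20.1
gripper_force: 117.7
```

Run:
```python
from plant import monitor, viewer
import cv2,pickle,numpy as np
s=monitor.sense();print(s['t'],s['position'],s['tool_rot'],s['finger_gap'],s['wrist_force'])
d={n:viewer.camera(n) for n in("scene","side","wrist")};pickle.dump((s,d),open('v2.pkl','wb'))
a=cv2.resize(d['side']['img'],None,fx=.95,fy=.95);b=d['wrist']['img'][0:300,100:400];cc=cv2.resize(d['scene']['img'][230:400,60:260],None,fx=1.33,fy=1.33)
o=np.zeros((600,800,3),np.uint8);o[:399,:532]=a
o[:270,532:800]=b[:270,:268];o[300:526,534:800]=cc[:226,:266]
cv2.imwrite('pics/l1.png',o)
```

```text
3.3333 [ 461.68873417 -210.79546159   75.81217269] [3.14044816e+00 2.01884664e-04 1.39584451e+00] 20.092066858180278 [-0.67180236 -0.19680714 -3.51038451]
```

View pics/l1.png

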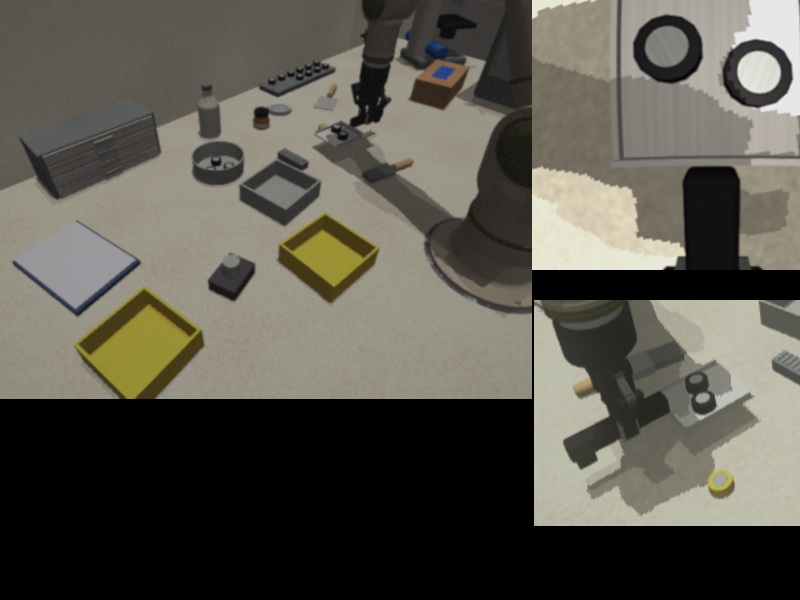

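```bash
cat >> h.py <<'E'
def proj(c,X):
    q=np.array(c['K'])@(np.array(c['R'])@X+np.array(c['t']));return (q[:2]/q[2]).round(1)
E
python3 - <<'E'
import pickle
from h import *
s,d=pickle.load(open('v2.pkl','rb'))
W=Ro.from_euler('xyz',s['tool_rot']).as_matrix();p=s['position']
for deg in(-5,0,5,10):
    a=np.radians(deg)  # nose-down
    for y in(-45,45):
        f,zz=150.5,-12.   # scoop-wall top front rel. to grip(z 31.8 -> wall top z12: -20)
        zz=-20.
        v=np.array([f*np.cos(a)+zz*np.sin(a),y,-(zz*np.cos(a)-f*np.sin(a))])
        X=W@v+p;print(deg,y,X.round(1),proj(d['scene'],X))
im=d['scene']['img'][255:325,165:245]
cv2.imwrite('pics/c3.png',cv2.resize(im,None,fx=9,fy=8,interpolation=cv2.INTER_CUBIC))
E
```

```text
-5 -45 [443.8 -53.6  68.9] [196.9 268.4]
-5 45 [532.4 -69.3  69. ] [223.6 292.8]
0 -45 [443.6 -54.8  55.7] [197.2 274.1]
0 45 [532.2 -70.4  55.8] [223.8 298.8]
5 -45 [443.2 -57.1  42.7] [197. 280.]
5 45 [531.8 -72.7  42.8] [223.4 305. ]
10 -45 [442.6 -60.4  29.9] [196.3 285.9]
10 45 [531.2 -76.1  30. ] [222.4 311.2]
```

View pics/c3.png

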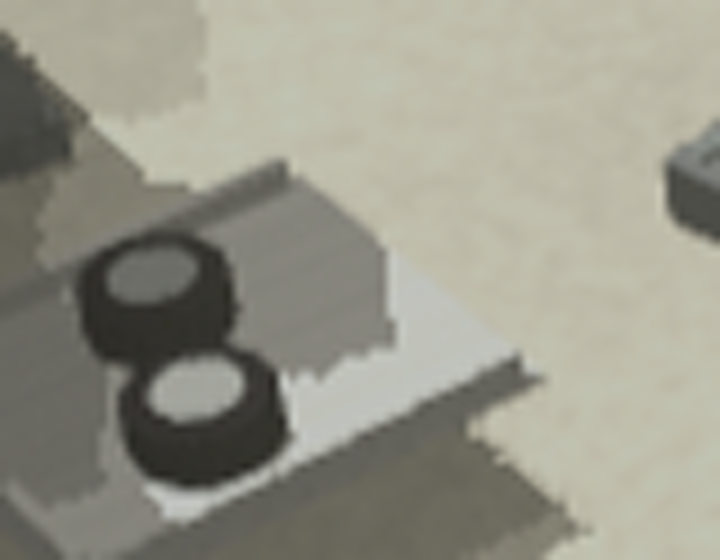

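Request:
apply_moves:
  increments:
    - {"tx": 0,"ty": 0,"tz": -0.5,"yaw": 0}
    - {"tx": 0,"ty": 0,"tz": -1,"yaw": 0}
    - {"tx": 0,"ty": 0,"tz": -1,"yaw": -0.02}
    - {"tx": 0,"ty": 0,"tz": -1,"yaw": -0.04}
    - {"tx": 0,"ty": 0,"tz": -0.5,"yaw": -0.05}
    - {"tx": 0,"ty": 0,"tz": 0,"yaw": -0.06}
    - {"tx": 0,"ty": 0,"tz": 0,"yaw": -0.06}
    - {"tx": 0,"ty": 0,"tz": 0,"yaw": -0.04}

```text
t: 4.15
position: [461.7, -211.0, 116.6]
tool_rot: [3.14, 0.001, 1.671]
wrist_force: [-0.3, 0.6, -2.5]
finger_gap: 19.9
gripper_force: 117.7
```

Request:
apply_moves:
  increments:
    - {"tx": 0.5,"ty": 0.1,"tz": 0,"yaw": 0}
    - {"tx": 1,"ty": 0.2,"tz": 0,"yaw": 0}
    - {"tx": 1.5,"ty": 0.3,"tz": 0,"yaw": 0}
    - {"tx": 1.5,"ty": 0.3,"tz": 0,"yaw": 0}
    - {"tx": 1.5,"ty": 0.3,"tz": 0,"yaw": 0}
    - {"tx": 1.5,"ty": 0.3,"tz": 0,"yaw": 0}
    - {"tx": 1.5,"ty": 0.2,"tz": 0,"yaw": 0}
    - {"tx": 1.5,"ty": 0.2,"tz": 0,"yaw": 0}

```text
t: 4.82
position: [470.5, -102.6, 115.7]
tool_rot: [3.141, -0.0, 1.666]
wrist_force: [-0.5, 0.0, -3.3]
finger_gap: 20.2
gripper_force: 117.7
```

Request:
apply_moves:
  increments:
    - {"tx": 1.4,"ty": 0.2,"tz": 0,"yaw": 0}
    - {"tx": 1.4,"ty": 0.2,"tz": 0,"yaw": 0}
    - {"tx": 1.2,"ty": 0,"tz": 0,"yaw": 0}
    - {"tx": 1,"ty": 0,"tz": 0,"yaw": 0}
    - {"tx": 0.6,"ty": 0,"tz": 0,"yaw": 0}
    - {"tx": 0.3,"ty": 0,"tz": 0,"yaw": 0}
    - {"tx": 0,"ty": 0,"tz": 0,"yaw": 0}
    - {"tx": 0,"ty": 0,"tz": 0,"yaw": 0}

```text
t: 5.48
position: [468.8, -45.6, 115.4]
tool_rot: [3.142, 0.0, 1.666]
wrist_force: [0.2, -0.3, -3.0]
finger_gap: 19.9
gripper_force: 117.7
```

Run:
```python
from plant import monitor, viewer
import cv2,pickle,numpy as np
s=monitor.sense();print(s['t'],s['position'],s['tool_rot'],s['finger_gap'],s['wrist_force'])
d={n:viewer.camera(n) for n in("scene","side","wrist")};pickle.dump((s,d),open('v3.pkl','wb'))
o=np.zeros((600,800,3),np.uint8)
o[:300,:400]=cv2.resize(d['scene']['img'][180:330,160:360],None,fx=2,fy=2)
o[:300,400:]=cv2.resize(d['side']['img'][110:260,220:420],None,fx=2,fy=2)
o[300:,:400]=cv2.resize(d['wrist']['img'],(400,300))
cv2.imwrite('pics/a1.png',o)
```

```text
5.4833 [468.77731766 -45.55985259 115.36653769] [3.14150685e+00 3.13967387e-04 1.66558724e+00] 19.945849142909513 [ 0.15952076 -0.2856054  -3.01046805]
```

View pics/a1.png

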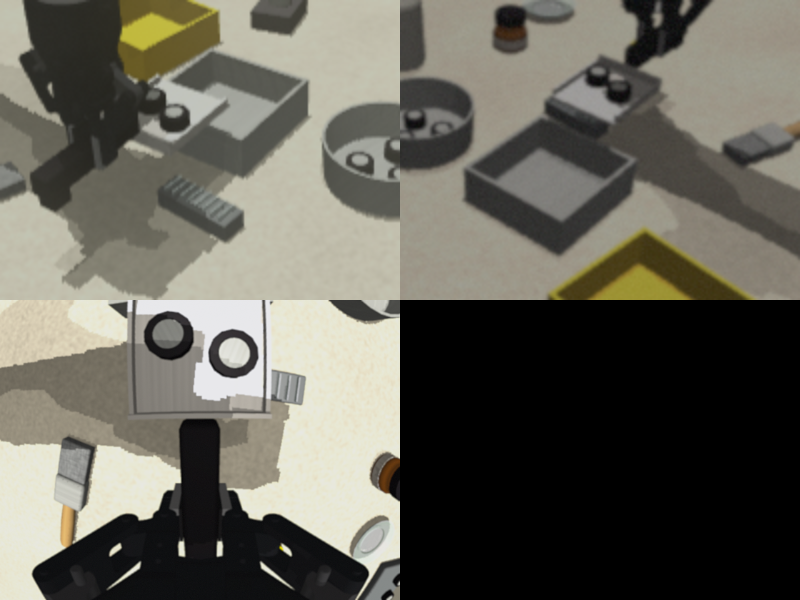

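Run:
```python
import pickle
from h import *
s,d=pickle.load(open('v3.pkl','rb'))
W=Ro.from_euler('xyz',s['tool_rot']).as_matrix();p=s['position']
for y in(-45,45):
  for up in(-20,-32):
    X=W@np.array([150.,y,-up])+p;print(y,up,X.round(1),'scene',proj(d['scene'],X),'side',proj(d['side'],X))
for n,x,y in[('l',466,174),('r',636,163),('b',557,209)]: print(n,fixed(d['side'],220+(x-400)/2,110+y/2,50).round(1))
```

```text
-45 -20 [409.8  99.5  95.3] scene [239.9 216.6] side [327.1 167.2]
-45 -32 [409.8  99.5  83.3] scene [240.3 221.3] side [326.6 171.6]
45 -20 [499.4 108.   95.3] scene [274.4 228.8] side [295.6 153.1]
45 -32 [499.4 108.   83.3] scene [274.6 233.7] side [295.4 157.4]
l [488.4 254.8  50. ]
r [369.8 102.4  50. ]
b [377.7 225.1  50. ]
```

Request:
apply_moves:
  increments:
    - {"tx": 0.3,"ty": 0,"tz": 0,"yaw": 0}
    - {"tx": 0.5,"ty": 0,"tz": 0.3,"yaw": 0}
    - {"tx": 0.3,"ty": 0,"tz": 0.5,"yaw": 0}
    - {"tx": 0,"ty": 0,"tz": 0.6,"yaw": 0}
    - {"tx": 0,"ty": 0,"tz": 0.6,"yaw": 0}
    - {"tx": 0,"ty": 0,"tz": 0.5,"yaw": 0}
    - {"tx": 0,"ty": 0,"tz": 0.3,"yaw": 0}
    - {"tx": 0,"ty": 0,"tz": 0,"yaw": 0}

```text
t: 6.3
position: [467.4, -34.4, 86.4]
tool_rot: [-3.14, 0.0, 1.666]
wrist_force: [-0.2, -0.2, -3.3]
finger_gap: 19.7
gripper_force: 117.7
```

Request:
apply_moves:
  increments:
    - {"tx": 0,"ty": 0,"tz": 0.2,"yaw": 0}
    - {"tx": 0,"ty": 0,"tz": 0.2,"yaw": 0}
    - {"tx": 0,"ty": 0,"tz": 0.2,"yaw": 0}
    - {"tx": 0,"ty": 0,"tz": 0.2,"yaw": 0}
    - {"tx": 0,"ty": 0,"tz": 0,"yaw": 0}
    - {"tx": 0,"ty": 0,"tz": 0,"yaw": 0}

```text
t: 6.8
position: [467.9, -34.7, 79.6]
tool_rot: [3.141, 0.0, 1.665]
wrist_force: [-0.9, -2.6, 4.2]
finger_gap: 20.1
gripper_force: 119.0
```

Request:
apply_moves:
  increments:
    - {"tx": 0,"ty": 0,"tz": 0,"yaw": 0}
    - {"tx": 0,"ty": 0,"tz": 0,"yaw": 0}
    - {"tx": 0,"ty": 0,"tz": 0,"yaw": 0}
    - {"tx": 0,"ty": 0,"tz": 0,"yaw": 0}
  force: 20

```text
t: 7.13
position: [467.9, -34.7, 79.6]
tool_rot: [3.141, 0.0, 1.665]
wrist_force: [-0.5, -2.6, 5.0]
finger_gap: 19.8
gripper_force: 119.0
```

Request:
apply_moves:
  increments:
    - {"tx": 0,"ty": 0,"tz": -0.3,"yaw": 0}
    - {"tx": 0,"ty": 0,"tz": -0.3,"yaw": 0}
    - {"tx": 0,"ty": 0,"tz": -0.3,"yaw": 0}
    - {"tx": 0,"ty": 0,"tz": -0.3,"yaw": 0}
    - {"tx": 0,"ty": 0,"tz": 0,"yaw": 0}
    - {"tx": 0,"ty": 0,"tz": 0,"yaw": 0}

```text
t: 7.63
position: [467.8, -34.3, 91.5]
tool_rot: [3.141, 0.0, 1.666]
wrist_force: [-0.0, -0.5, -2.9]
finger_gap: 20.0
gripper_force: 117.7
```

Run:
```python
from plant import monitor
s=monitor.sense();print(s)
```

```text
{'t': 7.6333, 'qpos': array([-4.85057855e-02,  5.74913407e-01,  7.71086997e-04,  2.30669313e+00,
       -1.67121609e-03,  2.59570176e-01,  4.88923457e-02]), 'qvel': array([-0.00059329,  0.00554378, -0.00174663,  0.00096906,  0.00215486,
       -0.00481261, -0.00112814]), 'effort': array([ 8.55143153e-03, -5.99073637e+01,  1.53792087e+00, -8.58189315e+00,
       -3.29541962e-02,  5.37674362e-02,  4.14690785e-04]), 'position': array([467.79334653, -34.25847983,  91.47340863]), 'tool_rot': array([3.14117624e+00, 1.00358158e-05, 1.66593227e+00]), 'wrist_force': array([-0.04492832, -0.46782404, -2.85218262]), 'torque': array([-0.14341247,  0.00534838,  0.03494417]), 'gripper_force': 117.71937489509583, 'finger_gap': 20.04037549952163}
```

Request:
apply_moves:
  increments:
    - {"tx": 0,"ty": 0,"tz": 0.3,"yaw": 0}
    - {"tx": 0,"ty": 0,"tz": 0.3,"yaw": 0}
    - {"tx": 0,"ty": 0,"tz": 0.2,"yaw": 0}
    - {"tx": 0,"ty": 0,"tz": 0.1,"yaw": 0}
    - {"tx": 0,"ty": 0,"tz": 0,"yaw": 0}

```text
t: 8.05
position: [467.5, -34.3, 81.8]
tool_rot: [-3.141, -0.0, 1.666]
wrist_force: [-0.8, 0.8, -1.7]
finger_gap: 19.8
gripper_force: 117.9
```

Request:
apply_moves:
  increments:
    - {"tx": 0,"ty": 0,"tz": 0,"yaw": 0}
    - {"tx": 0,"ty": 0,"tz": 0,"yaw": 0}
    - {"tx": 0,"ty": 0,"tz": 0,"yaw": 0}
    - {"tx": 0,"ty": 0,"tz": 0,"yaw": 0}
  gripper: 255
  force: 20

```text
t: 8.38
position: [467.7, -34.4, 82.3]
tool_rot: [3.141, 0.0, 1.666]
wrist_force: [-0.6, 0.2, -2.7]
finger_gap: 19.9
gripper_force: 117.7
```

Request:
apply_moves:
  increments:
    - {"tx": 0,"ty": 0,"tz": -0.3,"yaw": 0}
    - {"tx": 0,"ty": 0,"tz": -0.3,"yaw": 0}
    - {"tx": 0,"ty": 0,"tz": -0.3,"yaw": 0}
    - {"tx": 0,"ty": 0,"tz": -0.3,"yaw": 0}
    - {"tx": 0,"ty": 0,"tz": 0,"yaw": 0}
    - {"tx": 0,"ty": 0,"tz": 0,"yaw": 0}

```text
t: 8.88
position: [467.9, -34.3, 94.6]
tool_rot: [3.141, 0.0, 1.666]
wrist_force: [0.5, 0.5, -3.3]
finger_gap: 20.0
gripper_force: 117.7
```

Request:
apply_moves:
  increments:
    - {"tx": 0,"ty": 0,"tz": 0.4,"yaw": 0}
    - {"tx": 0,"ty": 0,"tz": 0.4,"yaw": 0}
    - {"tx": 0,"ty": 0,"tz": 0.4,"yaw": 0}
    - {"tx": 0,"ty": 0,"tz": 0.1,"yaw": 0}
    - {"tx": 0,"ty": 0,"tz": 0,"yaw": 0}

```text
t: 9.3
position: [467.6, -34.4, 80.8]
tool_rot: [-3.141, 0.0, 1.666]
wrist_force: [0.5, -0.9, 0.0]
finger_gap: 19.9
gripper_force: 118.4
```

Request:
apply_moves:
  increments:
    - {"tx": 0,"ty": 0,"tz": 0,"yaw": 0}
    - {"tx": 0,"ty": 0,"tz": 0,"yaw": 0}
  gripper: 215
  force: 20

```text
t: 9.47
position: [467.6, -34.3, 81.3]
tool_rot: [-3.141, -0.0, 1.666]
wrist_force: [-0.3, 0.2, -0.5]
finger_gap: 19.6
gripper_force: 118.1
```

Request:
apply_moves:
  increments:
    - {"tx": 0,"ty": 0,"tz": 0,"yaw": 0}
    - {"tx": 0,"ty": 0,"tz": 0,"yaw": 0}
  gripper: 205
  force: 20

```text
t: 9.63
position: [467.6, -34.3, 81.4]
tool_rot: [-3.142, -0.0, 1.666]
wrist_force: [-0.1, 0.1, -1.7]
finger_gap: 20.0
gripper_force: 118.0
```

Request:
apply_moves:
  increments:
    - {"tx": 0,"ty": 0,"tz": 0,"yaw": 0}
    - {"tx": 0,"ty": 0,"tz": 0,"yaw": 0}
  gripper: 200
  force: 20

```text
t: 9.8
position: [467.7, -34.3, 81.3]
tool_rot: [-3.142, -0.0, 1.666]
wrist_force: [-0.5, 0.2, -0.9]
finger_gap: 20.1
gripper_force: 118.0
```

Request:
apply_moves:
  increments:
    - {"tx": 0,"ty": 0,"tz": 0,"yaw": 0}
    - {"tx": 0,"ty": 0,"tz": 0,"yaw": 0}
  gripper: 197
  force: 20

```text
t: 9.97
position: [467.7, -34.3, 81.3]
tool_rot: [-3.142, 0.0, 1.666]
wrist_force: [-1.2, 0.3, -1.4]
finger_gap: 19.9
gripper_force: 118.1
```

Request:
apply_moves:
  increments:
    - {"tx": 0,"ty": 0,"tz": 0,"yaw": 0}
  gripper: 195
  force: 20

```text
t: 10.05
position: [467.7, -34.3, 81.3]
tool_rot: [3.142, -0.0, 1.666]
wrist_force: [-0.9, 1.0, -2.0]
finger_gap: 20.6
gripper_force: 88.1
```

Request:
apply_moves:
  increments:
    - {"tx": 0,"ty": 0,"tz": 0,"yaw": 0}

```text
t: 10.13
position: [467.7, -34.3, 81.3]
tool_rot: [-3.142, -0.0, 1.666]
wrist_force: [-0.4, 0.1, -1.6]
finger_gap: 20.3
gripper_force: 88.0
```

Request:
apply_moves:
  increments:
    - {"tx": 0,"ty": 0,"tz": 0,"yaw": 0}
  gripper: 194
  force: 20

```text
t: 10.22
position: [467.7, -34.3, 81.3]
tool_rot: [-3.142, -0.0, 1.666]
wrist_force: [0.7, 0.5, -1.7]
finger_gap: 20.5
gripper_force: 72.8
```

Request:
apply_moves:
  increments:
    - {"tx": 0,"ty": 0,"tz": 0,"yaw": 0}
    - {"tx": 0,"ty": 0,"tz": 0,"yaw": 0}
  gripper: 191
  force: 20

```text
t: 10.38
position: [467.8, -34.3, 81.3]
tool_rot: [3.142, 0.0, 1.666]
wrist_force: [-0.2, 0.7, -1.0]
finger_gap: 21.6
gripper_force: 26.9
```

Request:
apply_moves:
  increments:
    - {"tx": 0,"ty": 0,"tz": -0.2,"yaw": 0}
    - {"tx": 0,"ty": 0,"tz": -0.2,"yaw": 0}
    - {"tx": 0,"ty": 0,"tz": -0.2,"yaw": 0}
    - {"tx": 0,"ty": 0,"tz": 0,"yaw": 0}
    - {"tx": 0,"ty": 0,"tz": 0,"yaw": 0}

```text
t: 10.8
position: [467.8, -34.4, 87.5]
tool_rot: [3.141, 0.0, 1.666]
wrist_force: [0.8, -0.4, -3.6]
finger_gap: 21.5
gripper_force: 26.7
```

Run:
```python
from plant import monitor
s=monitor.sense();print(s['wrist_force'],s['torque'],s['gripper_force'])
```

```text
[ 0.75823143 -0.35503195 -3.56745873] [-0.15491007  0.04152609 -0.03058084] 26.705242395401
```

Request:
apply_moves:
  increments:
    - {"tx": 0,"ty": 0,"tz": 0,"yaw": 0}
    - {"tx": 0,"ty": 0,"tz": 0,"yaw": 0}
    - {"tx": 0,"ty": 0,"tz": 0,"yaw": 0}
    - {"tx": 0,"ty": 0,"tz": 0,"yaw": 0}
  gripper: 190
  force: 20

```text
t: 11.13
position: [467.7, -34.4, 87.2]
tool_rot: [-3.142, 0.0, 1.666]
wrist_force: [0.7, 0.3, -3.6]
finger_gap: 21.8
gripper_force: 10.5
```

Run:
```python
from plant import monitor
s=monitor.sense();print(s['wrist_force'],s['torque'],s['gripper_force'])
```

```text
[ 0.69519626  0.31012528 -3.57724097] [-0.11619136 -0.06179672 -0.00301087] 10.518490970134735
```

Request:
apply_moves:
  increments:
    - {"tx": 0,"ty": 0,"tz": 0,"yaw": 0}
    - {"tx": 0,"ty": 0,"tz": 0,"yaw": 0}
    - {"tx": 0,"ty": 0,"tz": 0,"yaw": 0}
    - {"tx": 0,"ty": 0,"tz": 0,"yaw": 0}
  gripper: 189.7
  force: 20

```text
t: 11.47
position: [467.7, -34.3, 87.3]
tool_rot: [-3.142, 0.0, 1.666]
wrist_force: [-0.1, 0.1, -2.8]
finger_gap: 21.5
gripper_force: 5.8
```

Run:
```python
from plant import monitor,viewer
import pickle
s=monitor.sense();print(s['wrist_force'],s['torque'],s['gripper_force'])
```

```text
[-0.06956818  0.14428782 -2.79500532] [-0.15137707 -0.0391513   0.02425342] 5.8182692527771
```

Request:
apply_moves:
  increments:
    - {"tx": 0,"ty": 0,"tz": 0,"yaw": 0}
    - {"tx": 0,"ty": 0,"tz": 0,"yaw": 0}
    - {"tx": 0,"ty": 0,"tz": 0,"yaw": 0}
  gripper: 189.6
  force: 20

```text
t: 11.72
position: [467.7, -34.3, 87.3]
tool_rot: [3.142, 0.0, 1.666]
wrist_force: [-0.3, -0.1, -3.3]
finger_gap: 21.9
gripper_force: 4.3
```

```bash
cat > st.py <<'E'
from plant import monitor,viewer
from h import *
import sys,cv2
s=monitor.sense();print(s['t'],s['position'].round(1),s['wrist_force'].round(1),s['torque'].round(3),s['gripper_force'].round(1))
c=viewer.camera('scene');cv2.imwrite(f'pics/s_{sys.argv[1]}.png',c['img'])
import pickle;pickle.dump((s,c),open(f's_{sys.argv[1]}.pkl','wb'))
E
python3 st.py a
```

```text
Traceback (most recent call last):
  File "st.py", line 4, in <module>
    s=monitor.sense();print(s['t'],s['position'].round(1),s['wrist_force'].round(1),s['torque'].round(3),s['gripper_force'].round(1))
                                                                                                         ^^^^^^^^^^^^^^^^^^^^^^^^
AttributeError: 'float' object has no attribute 'round'
```

```bash
cat > st.py <<'E'
from plant import monitor,viewer
from h import *
import sys,cv2,pickle
def wp(c,P):
    H=np.linalg.inv(np.array(c['hand_eye']));q=P@H[:3,:3].T+H[:3,3]
    r=np.linalg.norm(q[:,:2],axis=1);th=np.arctan2(r,q[:,2]);K=c['K']
    return (np.c_[K[0][2]+K[0][0]*th*q[:,0]/r,K[1][2]+K[0][0]*th*q[:,1]/r]).astype(np.float32)
def samp(c,P):
    m=wp(c,P);g=cv2.GaussianBlur(cv2.cvtColor(c['img'],cv2.COLOR_BGR2GRAY),(3,3),0)
    return cv2.remap(g,m[:,0].reshape(1,-1),m[:,1].reshape(1,-1),cv2.INTER_LINEAR)[0].astype(float)
def grid():
    P=[]
    for y in np.arange(-50,51,2.):
        for x in np.arange(-98,-70,2.): P.append((x,y,4))
        P.append((-100,y,16));P.append((-102,y,14));P.append((-98,y,14))
    for x in np.arange(-135,-100,2.):
        for y in np.arange(-18,19,2.): P.append((x,y,38 if abs(y)<=11 else 14))
    return np.array(P)
def tool(P,deg,zg=31.8,dz=0):
    a=np.radians(deg);f=P[:,0]+150;u=P[:,2]-zg
    return np.c_[f*np.cos(a)+u*np.sin(a),P[:,1],-(u*np.cos(a)-f*np.sin(a))-dz]
if __name__=='__main__':
    s=monitor.sense();print(s['t'],s['position'].round(1),s['wrist_force'].round(1),s['torque'].round(3),round(s['gripper_force'],1))
    d={n:viewer.camera(n) for n in('wrist','scene','side')};pickle.dump((s,d),open(f's_{sys.argv[1]}.pkl','wb'))
    r=pickle.load(open('v3.pkl','rb'))[1]['wrist'];G=grid();a=samp(r,tool(G,0));c=d['wrist']
    res=sorted([(np.corrcoef(a,samp(c,tool(G,t,dz=dz)))[0,1],t,dz) for t in range(-14,50) for dz in(-6,-3,0,3,6)])[-3:]
    print([(round(x,3),t,z) for x,t,z in res])
E
python3 st.py a
```

```text
11.7167 [467.7 -34.3  87.3] [-0.3 -0.1 -3.3] [-0.081 -0.019  0.031] 4.3
[(np.float64(0.873), 2, 3), (np.float64(0.878), 4, 3), (np.float64(0.88), 3, 3)]
```

Request:
apply_moves:
  increments:
    - {"tx": 0,"ty": 0,"tz": 0,"yaw": 0}
    - {"tx": 0,"ty": 0,"tz": 0,"yaw": 0}
    - {"tx": 0,"ty": 0,"tz": 0,"yaw": 0}
  gripper: 189.5
  force: 20

```text
t: 12.12
position: [467.7, -34.3, 87.3]
tool_rot: [3.142, 0.0, 1.666]
wrist_force: [0.5, -0.7, -2.0]
finger_gap: 22.3
gripper_force: 2.7
```

```bash
python3 st.py b
```

```text
12.1167 [467.7 -34.3  87.3] [ 0.5 -0.7 -2. ] [-0.083 -0.046 -0.065] 2.7
[(np.float64(0.873), 2, 3), (np.float64(0.878), 4, 3), (np.float64(0.88), 3, 3)]
```

Request:
apply_moves:
  increments:
    - {"tx": 0.1,"ty": 0,"tz": -0.3,"yaw": 0}
    - {"tx": 0.1,"ty": 0,"tz": -0.3,"yaw": 0}
    - {"tx": 0.1,"ty": 0,"tz": -0.3,"yaw": 0}
    - {"tx": 0.1,"ty": 0,"tz": -0.3,"yaw": 0}
    - {"tx": 0.2,"ty": 0,"tz": -0.5,"yaw": 0}
    - {"tx": 0,"ty": 0,"tz": 0,"yaw": 0}
    - {"tx": 0,"ty": 0,"tz": 0,"yaw": 0}

```text
t: 12.85
position: [467.3, -28.1, 104.7]
tool_rot: [3.141, -0.0, 1.666]
wrist_force: [0.1, -0.7, -1.7]
finger_gap: 22.3
gripper_force: 2.7
```

```bash
python3 st.py c
```

```text
12.85 [467.3 -28.1 104.7] [ 0.1 -0.7 -1.7] [ 0.082  0.059 -0.014] 2.7
[(np.float64(0.889), 8, 0), (np.float64(0.89), 9, -3), (np.float64(0.896), 9, 0)]
```

Request:
apply_moves:
  increments:
    - {"tx": 0.2,"ty": 0,"tz": -0.4,"yaw": 0}
    - {"tx": 0.2,"ty": 0,"tz": -0.4,"yaw": 0}
    - {"tx": 0.2,"ty": 0,"tz": -0.4,"yaw": 0}
    - {"tx": 0.2,"ty": 0,"tz": -0.4,"yaw": 0}
    - {"tx": 0.2,"ty": 0,"tz": -0.4,"yaw": 0}
    - {"tx": 0.2,"ty": 0,"tz": -0.3,"yaw": 0}
    - {"tx": 0,"ty": 0,"tz": 0,"yaw": 0}
    - {"tx": 0,"ty": 0,"tz": 0,"yaw": 0}

```text
t: 13.67
position: [466.1, -16.2, 127.5]
tool_rot: [3.141, 0.0, 1.666]
wrist_force: [-0.0, 0.8, -2.2]
finger_gap: 21.8
gripper_force: 2.5
```

```bash
python3 st.py d
```

```text
13.6667 [466.1 -16.2 127.5] [-0.   0.8 -2.2] [ 0.116 -0.021 -0.013] 2.5
[(np.float64(0.817), 19, -6), (np.float64(0.818), 20, -6), (np.float64(0.819), 19, -3)]
```

Request:
apply_moves:
  increments:
    - {"tx": 0.3,"ty": 0,"tz": -0.4,"yaw": 0}
    - {"tx": 0.3,"ty": 0,"tz": -0.4,"yaw": 0}
    - {"tx": 0.3,"ty": 0,"tz": -0.4,"yaw": 0}
    - {"tx": 0.3,"ty": 0,"tz": -0.4,"yaw": 0}
    - {"tx": 0.3,"ty": 0,"tz": -0.3,"yaw": 0}
    - {"tx": 0,"ty": 0,"tz": 0,"yaw": 0}
    - {"tx": 0,"ty": 0,"tz": 0,"yaw": 0}
    - {"tx": 0,"ty": 0,"tz": 0,"yaw": 0}

```text
t: 14.48
position: [464.6, -1.4, 146.3]
tool_rot: [3.141, 0.0, 1.666]
wrist_force: [0.1, 1.6, -2.5]
finger_gap: 21.7
gripper_force: 2.4
```

```bash
python3 st.py e
```

```text
14.4833 [464.6  -1.4 146.3] [ 0.1  1.6 -2.5] [ 0.124 -0.046  0.017] 2.4
[(np.float64(0.764), 24, -6), (np.float64(0.766), 22, -6), (np.float64(0.77), 23, -6)]
```

Request:
apply_moves:
  increments:
    - {"tx": 0.3,"ty": 0,"tz": -0.4,"yaw": 0}
    - {"tx": 0.3,"ty": 0,"tz": -0.4,"yaw": 0}
    - {"tx": 0.3,"ty": 0,"tz": -0.3,"yaw": 0}
    - {"tx": 0.3,"ty": 0,"tz": -0.3,"yaw": 0}
    - {"tx": 0.2,"ty": 0,"tz": -0.2,"yaw": 0}
    - {"tx": 0,"ty": 0,"tz": 0,"yaw": 0}
    - {"tx": 0,"ty": 0,"tz": 0,"yaw": 0}
    - {"tx": 0,"ty": 0,"tz": 0,"yaw": 0}

```text
t: 15.3
position: [463.3, 12.4, 162.3]
tool_rot: [3.141, 0.0, 1.666]
wrist_force: [-0.4, -0.1, -2.6]
finger_gap: 21.8
gripper_force: 2.3
```

```bash
python3 st.py f
```

```text
15.3 [463.3  12.4 162.3] [-0.4 -0.1 -2.6] [ 0.042  0.054 -0.05 ] 2.3
[(np.float64(0.766), -7, -6), (np.float64(0.768), -6, -6), (np.float64(0.768), -5, -6)]
```

Run:
```python
import pickle,cv2,numpy as np
s,d=pickle.load(open('s_f.pkl','rb'))
o=np.zeros((600,800,3),np.uint8)
o[:300,:400]=cv2.resize(d['scene']['img'][150:300,160:360],None,fx=2,fy=2)
o[:300,400:]=cv2.resize(d['side']['img'][90:240,220:420],None,fx=2,fy=2)
o[300:,:400]=cv2.resize(d['wrist']['img'],(400,300))
e=pickle.load(open('s_e.pkl','rb'))[1]
o[300:,400:]=cv2.resize(e['side']['img'][90:240,220:420],None,fx=2,fy=2)
cv2.imwrite('pics/f.png',o)
```

```text
(no output)
```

View pics/f.png

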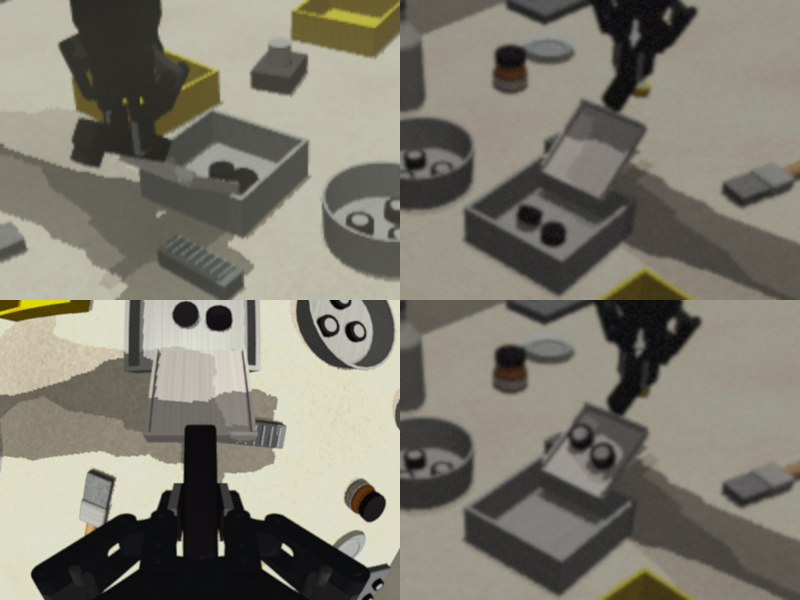

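Request:
apply_moves:
  increments:
    - {"tx": 0,"ty": 0,"tz": 0,"yaw": 0}
    - {"tx": 0,"ty": 0,"tz": 0,"yaw": 0}
    - {"tx": 0,"ty": 0,"tz": 0,"yaw": 0}
    - {"tx": 0,"ty": 0,"tz": 0,"yaw": 0}
  gripper: 255
  force: 120

```text
t: 15.78
position: [463.3, 12.4, 162.3]
tool_rot: [-3.142, 0.0, 1.666]
wrist_force: [-0.1, 1.4, -1.8]
finger_gap: 19.3
gripper_force: 118.0
```

Request:
apply_moves:
  increments:
    - {"tx": 0,"ty": 0,"tz": 0.2,"yaw": 0}
    - {"tx": 0,"ty": 0,"tz": 0.2,"yaw": 0}
    - {"tx": 0,"ty": 0,"tz": 0.2,"yaw": 0}
    - {"tx": 0,"ty": 0,"tz": 0,"yaw": 0}
    - {"tx": 0,"ty": 0,"tz": 0,"yaw": 0}
    - {"tx": 0,"ty": 0,"tz": 0,"yaw": 0}

```text
t: 16.28
position: [463.8, 13.4, 156.8]
tool_rot: [3.14, -0.001, 1.666]
wrist_force: [-0.2, 3.3, 9.0]
finger_gap: 19.7
gripper_force: 119.3
```

Request:
apply_moves:
  increments:
    - {"tx": 0,"ty": 0,"tz": -1,"yaw": 0}
    - {"tx": 0,"ty": 0,"tz": -2,"yaw": 0}
    - {"tx": 0,"ty": 0,"tz": -2,"yaw": 0}
    - {"tx": -2,"ty": -0.2,"tz": 0,"yaw": 0}
    - {"tx": -3,"ty": -0.3,"tz": 0,"yaw": 0}
    - {"tx": -3,"ty": -0.3,"tz": 0,"yaw": 0}
    - {"tx": -3,"ty": -0.3,"tz": 0,"yaw": 0}
    - {"tx": -3,"ty": -0.3,"tz": 0,"yaw": 0}

```text
t: 16.95
position: [462.2, -129.6, 206.0]
tool_rot: [-3.141, 0.0, 1.666]
wrist_force: [0.1, 0.1, -2.5]
finger_gap: 19.3
gripper_force: 118.5
```

Request:
apply_moves:
  increments:
    - {"tx": -3,"ty": -0.3,"tz": 0,"yaw": 0}
    - {"tx": -3,"ty": -0.3,"tz": 0,"yaw": 0}
    - {"tx": -2.3,"ty": -0.3,"tz": 0,"yaw": 0}
    - {"tx": 0,"ty": 0,"tz": 0,"yaw": 0.09}
    - {"tx": 0,"ty": 0,"tz": 0,"yaw": 0.09}
    - {"tx": 0,"ty": 0,"tz": 0,"yaw": 0.09}
    - {"tx": 0,"ty": 0,"tz": 0,"yaw": 0}
    - {"tx": 0,"ty": 0,"tz": 0,"yaw": 0}

```text
t: 17.62
position: [461.3, -211.6, 205.9]
tool_rot: [-3.141, 0.0, 1.399]
wrist_force: [-0.2, 0.1, -3.2]
finger_gap: 19.4
gripper_force: 118.2
```

```bash
python3 st.py g
python3 - <<'E'
# scoop edge pixel extents: bright blade in side view vs tilt model
import pickle
from st import *
s,d=pickle.load(open('s_g.pkl','rb'));r0,dr=pickle.load(open('s_f.pkl','rb'))
W=Ro.from_euler('xyz',s['tool_rot']).as_matrix()
G=grid();a=samp(pickle.load(open('v3.pkl','rb'))[1]['wrist'],tool(G,0))
# back-wall row in wrist: strongest vertical gradient at u beside the handle
g=cv2.cvtColor(d['wrist']['img'],cv2.COLOR_BGR2GRAY).astype(int)
for u in(235,330): print(u,g[60:300:4,u].tolist())
for t in(20,25,30,35,40):
    print(t,[wp(d['wrist'],tool(np.array([[x,y,z]],float),t))[0].round().tolist() for x,y,z in((-100,-30,16),(-100,30,16),(0,-30,4),(0,30,4))])
E
```

```text
17.6167 [ 461.3 -211.6  205.9] [-0.2  0.1 -3.2] [0.012 0.042 0.034] 118.2
[(np.float64(0.56), -12, -6), (np.float64(0.564), -13, -6), (np.float64(0.566), -14, -6)]
235 [205, 207, 207, 194, 195, 189, 98, 99, 99, 98, 98, 98, 98, 99, 100, 100, 100, 101, 101, 102, 102, 103, 102, 102, 103, 103, 102, 103, 103, 102, 102, 102, 96, 80, 77, 204, 206, 208, 209, 209, 208, 208, 208, 210, 210, 209, 210, 209, 209, 210, 209, 204, 22, 9, 17, 12, 11, 9, 12, 11]
330 [207, 203, 206, 195, 194, 194, 194, 193, 193, 195, 195, 195, 129, 124, 125, 126, 127, 128, 127, 127, 128, 127, 127, 127, 127, 126, 125, 125, 125, 120, 102, 119, 121, 102, 100, 123, 126, 125, 124, 199, 207, 208, 208, 210, 209, 208, 207, 206, 206, 207, 208, 206, 169, 23, 15, 14, 13, 14, 10, 10]
20 [[219.0, 182.0], [340.0, 182.0], [231.0, 26.0], [329.0, 26.0]]
25 [[220.0, 186.0], [339.0, 186.0], [233.0, 41.0], [326.0, 41.0]]
30 [[221.0, 191.0], [337.0, 191.0], [235.0, 56.0], [324.0, 56.0]]
35 [[223.0, 196.0], [336.0, 196.0], [237.0, 70.0], [322.0, 70.0]]
40 [[224.0, 202.0], [335.0, 202.0], [239.0, 85.0], [321.0, 85.0]]
```

Request:
apply_moves:
  increments:
    - {"tx": 0,"ty": 0,"tz": 2,"yaw": 0}
    - {"tx": 0,"ty": 0,"tz": 2.5,"yaw": 0}
    - {"tx": 0,"ty": 0,"tz": 2.5,"yaw": 0}
    - {"tx": 0,"ty": 0,"tz": 1.5,"yaw": 0}
    - {"tx": 0,"ty": 0,"tz": 0,"yaw": 0}

```text
t: 18.18
position: [460.8, -211.5, 119.0]
tool_rot: [-3.139, -0.0, 1.397]
wrist_force: [0.2, 0.5, -2.3]
finger_gap: 19.5
gripper_force: 118.2
```

Request:
apply_moves:
  increments:
    - {"tx": 0,"ty": 0,"tz": 0.3,"yaw": 0}
    - {"tx": 0,"ty": 0,"tz": 0.3,"yaw": 0}
    - {"tx": 0,"ty": 0,"tz": 0.3,"yaw": 0}
    - {"tx": -0.3,"ty": 0,"tz": 0.4,"yaw": 0}
    - {"tx": -0.3,"ty": 0,"tz": 0.4,"yaw": 0}
    - {"tx": -0.3,"ty": 0,"tz": 0.4,"yaw": 0}
    - {"tx": 0,"ty": 0,"tz": 0,"yaw": 0}
  gripper: 191
  force: 20

```text
t: 18.77
position: [460.0, -221.4, 99.8]
tool_rot: [3.141, 0.0, 1.395]
wrist_force: [-0.4, -2.7, 0.6]
finger_gap: 21.6
gripper_force: 22.4
```

Request:
apply_moves:
  increments:
    - {"tx": -0.4,"ty": 0,"tz": 0.4,"yaw": 0}
    - {"tx": -0.4,"ty": 0,"tz": 0.5,"yaw": 0}
    - {"tx": -0.4,"ty": 0,"tz": 0.5,"yaw": 0}
    - {"tx": -0.4,"ty": 0,"tz": 0.5,"yaw": 0}
    - {"tx": -0.3,"ty": 0,"tz": 0.5,"yaw": 0}
    - {"tx": -0.3,"ty": 0,"tz": 0.5,"yaw": 0}
    - {"tx": -0.3,"ty": 0,"tz": 0.5,"yaw": 0}
    - {"tx": 0,"ty": 0,"tz": 0,"yaw": 0}

```text
t: 19.43
position: [455.1, -245.8, 65.2]
tool_rot: [-3.14, 0.0, 1.395]
wrist_force: [0.0, -0.7, -1.1]
finger_gap: 21.4
gripper_force: 21.8
```

Request:
apply_moves:
  increments:
    - {"tx": -0.3,"ty": 0,"tz": 0.5,"yaw": 0}
    - {"tx": -0.2,"ty": 0,"tz": 0.5,"yaw": 0}
    - {"tx": -0.2,"ty": 0,"tz": 0.5,"yaw": 0}
    - {"tx": -0.1,"ty": 0,"tz": 0.5,"yaw": 0}
    - {"tx": -0.1,"ty": 0,"tz": 0.5,"yaw": 0}
    - {"tx": -0.1,"ty": 0,"tz": 0.5,"yaw": 0}
    - {"tx": 0,"ty": 0,"tz": 0,"yaw": 0}
    - {"tx": 0,"ty": 0,"tz": 0,"yaw": 0}

```text
t: 20.1
position: [453.8, -255.4, 36.0]
tool_rot: [3.141, 0.0, 1.396]
wrist_force: [-0.2, -1.0, -2.2]
finger_gap: 21.4
gripper_force: 22.2
```

```bash
python3 st.py h
```

```text
20.1 [ 453.8 -255.4   36. ] [-0.2 -1.  -2.2] [-0.192  0.069 -0.036] 22.2
[(np.float64(0.851), -8, -6), (np.float64(0.852), -6, -6), (np.float64(0.853), -7, -6)]
```

Request:
apply_moves:
  increments:
    - {"tx": 0,"ty": 0,"tz": 0.2,"yaw": 0}
    - {"tx": 0,"ty": 0,"tz": 0.2,"yaw": 0}
    - {"tx": 0,"ty": 0,"tz": 0,"yaw": 0}
    - {"tx": 0,"ty": 0,"tz": 0,"yaw": 0}
  gripper: 189.5

```text
t: 20.58
position: [453.8, -255.0, 32.1]
tool_rot: [-3.141, -0.0, 1.396]
wrist_force: [-0.2, -0.6, -2.9]
finger_gap: 21.7
gripper_force: 2.6
```

Request:
apply_moves:
  increments:
    - {"tx": 0,"ty": 0,"tz": 0,"yaw": 0}
    - {"tx": 0,"ty": 0,"tz": 0,"yaw": 0}
    - {"tx": 0,"ty": 0,"tz": 0,"yaw": 0}
    - {"tx": 0,"ty": 0,"tz": 0,"yaw": 0}
  gripper: 180

```text
t: 20.92
position: [453.9, -255.0, 32.3]
tool_rot: [3.142, 0.0, 1.396]
wrist_force: [0.0, 0.2, 0.3]
finger_gap: 25.1
gripper_force: 0.0
```

Request:
apply_moves:
  increments:
    - {"tx": 0,"ty": 0,"tz": 0,"yaw": 0}
    - {"tx": 0,"ty": 0,"tz": 0,"yaw": 0}
    - {"tx": 0,"ty": 0,"tz": 0,"yaw": 0}
    - {"tx": 0,"ty": 0,"tz": 0,"yaw": 0}
    - {"tx": 0,"ty": 0,"tz": 0,"yaw": 0}
    - {"tx": 0,"ty": 0,"tz": 0,"yaw": 0}
    - {"tx": 0,"ty": 0,"tz": 0,"yaw": 0}
    - {"tx": 0,"ty": 0,"tz": 0,"yaw": 0}
  gripper: 60

```text
t: 21.58
position: [453.9, -255.1, 32.3]
tool_rot: [3.141, 0.0, 1.396]
wrist_force: [0.3, 0.6, 0.0]
finger_gap: 65.4
gripper_force: 0.0
```

Request:
apply_moves:
  increments:
    - {"tx": 0,"ty": 0,"tz": -1,"yaw": 0}
    - {"tx": 0,"ty": 0,"tz": -2,"yaw": 0}
    - {"tx": 0,"ty": 0,"tz": -3,"yaw": 0}
    - {"tx": 0,"ty": 0,"tz": -3,"yaw": 0}
    - {"tx": 0,"ty": 0,"tz": -3,"yaw": 0}
    - {"tx": 0,"ty": 0,"tz": -3,"yaw": 0}
    - {"tx": 0,"ty": 0,"tz": -2,"yaw": 0}
    - {"tx": 0,"ty": 0,"tz": 0,"yaw": 0}

```text
t: 22.25
position: [455.2, -255.9, 207.0]
tool_rot: [3.135, 0.002, 1.395]
wrist_force: [0.2, -0.6, -0.1]
finger_gap: 65.2
gripper_force: 0.0
```

Run:
```python
from st import *
s=monitor.sense();print(s['t'],s['position'],s['wrist_force'],s['finger_gap'])
d={n:viewer.camera(n) for n in('wrist','scene','side')};pickle.dump((s,d),open('end.pkl','wb'))
c=d['wrist'];W=Ro.from_euler('xyz',s['tool_rot']).as_matrix()
# bright blade blob in wrist & dark blobs; fit scoop flat on bench: compare with v1 (flat at start) by sampling
s1,c1=pickle.load(open('v1.pkl','rb'))
def wpts(P,s,ox,oy,yaw): 
    X=np.c_[ox+P[:,0]*np.cos(yaw)-P[:,1]*np.sin(yaw),oy+P[:,0]*np.sin(yaw)+P[:,1]*np.cos(yaw),P[:,2]]
    return (X-s['position'])@Ro.from_euler('xyz',s['tool_rot']).as_matrix()
# dark handle mask score for tilt
g=cv2.cvtColor(c['img'],cv2.COLOR_BGR2GRAY)
m=((g<45).astype(np.uint8));n,l,st_,ce=cv2.connectedComponentsWithStats(m)
for i in range(1,n):
    if st_[i][4]>300: print('dark',st_[i].tolist(),ce[i].round(1))
for nme,t in(('scene',None),('side',None)):
    gg=cv2.cvtColor(d[nme]['img'],cv2.COLOR_BGR2GRAY)
    # mounts inside tub: dark pixels inside projected tub floor
    q=np.array([proj(d[nme],np.array(p)) for p in((390,110,5),(500,120,5),(490,225,5),(385,215,5.))]).astype(np.int32)
    mk=np.zeros_like(gg);cv2.fillConvexPoly(mk,q,1)
    n,l,ss,ce=cv2.connectedComponentsWithStats(((gg<50)&(mk>0)).astype(np.uint8))
    print(nme,[(ss[i][4],ce[i].round(),fixed(d[nme],*ce[i],12).round()) for i in range(1,n) if ss[i][4]>20])
```

```text
22.25 [ 455.1510755  -255.89188742  207.00178019] [ 0.20220254 -0.62311897 -0.09687756] 65.22803508750992
dark [133, 20, 12, 77, 308] [138.8  57.6]
dark [532, 129, 28, 208, 976] [550.7 240.6]
dark [266, 135, 24, 122, 2659] [277.5 193.9]
dark [6, 263, 543, 157, 41889] [280.  366.2]
scene []
side [(np.int32(106), array([283., 200.]), array([467., 181.,  12.])), (np.int32(189), array([282., 215.]), array([432., 219.,  12.])), (np.int32(109), array([296., 207.]), array([429., 176.,  12.]))]
```

Run:
```python
from st import *
for f in('v1.pkl','end.pkl'):
    s,d=pickle.load(open(f,'rb'));c=d.get('wrist',d) if 'img' not in d else d
    g=cv2.cvtColor(c['img'],cv2.COLOR_BGR2GRAY)
    n,l,st_,ce=cv2.connectedComponentsWithStats((g<45).astype(np.uint8))
    for i in range(1,n):
        if st_[i][4]>1500 and st_[i][2]<60:
            x,y,w,h,a=st_[i];print(f,st_[i].tolist(),[wrist(c,s,x+w/2,v,38).round(1).tolist() for v in(y,y+h)])
    e=np.abs(np.diff(g[0:140,245].astype(int)));print('edges u245',[(int(i),int(e[i])) for i in np.where(e>20)[0]])
```

```text
v1.pkl [471, 0, 51, 39, 1533] [[730.7, -31.2, 38.0], [718.4, -76.4, 38.0]]
v1.pkl [260, 144, 24, 121, 2599] [[468.6, -158.4, 38.0], [447.1, -275.7, 38.0]]
edges u245 [(76, 26), (77, 43), (78, 41), (83, 25), (84, 28), (92, 39), (93, 32), (101, 25), (102, 22)]
end.pkl [266, 135, 24, 122, 2659] [[464.6, -200.3, 38.0], [443.9, -316.7, 38.0]]
edges u245 [(74, 21), (75, 21)]
```

```bash
python3 -c "
from plant import r
print(r.hand_in())"
```

```text
the job is handed in; nothing more can be done
None
```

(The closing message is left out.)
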